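# Index the rotary table to the next hole

## Task

On the rotary index table, press the red plunger in, turn the table anticlockwise (seen from above) to the very next hole of the index ring, not past it and not the other way, and let the plunger spring fully up so that its pin locks the table there. The wooden blank stays seated on its pins, and everything standing round the table is left where it is; nothing needs to be gripped or lifted.

Things in the scene. Friction and masses are not known exactly. Their poses are not given: they have to be found in the camera images.
- rotary_base: the fixed base of the rotary index table: a green round casting on a plywood jig board 380 x 400 x 12 mm lying on the bench; round it, at the top, a flat aluminium index ring 300 to 380 mm across, its top 56 mm above the bench, with 8 evenly spaced holes of 14 mm (45 degrees apart) on a circle of radius 170 mm. It does not move. Origin at bench height under the table's axis, z up
- table_centre (a point): the point on the table's vertical turning axis at the height of the table's top face, 60 mm above the bench. The steel turntable is a disc 294 mm across; a red pointer mark on its rim shows the hole the plunger is in
- plunger_cap (a point): centre of the top face of the red push cap, 40 mm across and 10 mm thick, of the spring plunger. It rides on the turntable 118 mm from the axis and turns with it; at rest its top is 45 mm above the table's top face. Below the cap is a dark steel sleeve fixed to the turntable, same axis, 44 mm across (48 mm over its lowest 5 mm), 22 mm high above the table, which can be pushed sideways
- pin_tip (a point): top of the brass locking pin (12 mm across) that is one piece with the push cap and rides 170 mm from the axis, on the same radius as the cap. At rest it stands up through a hole of the index ring, 2.5 mm proud, and locks the turntable
- turntable (a joint): angle of the turntable in rad, 0 at the start (pin in its first hole), growing anticlockwise seen from above; holes every 0.785 rad. It turns stiffly (a sideways push of 2 N at the plunger with the pin held clear, 4 to 6 N while the pin rubs under the ring) and stays where it is left; locked with about 0.01 rad of play while the pin is in a hole
- plunger (a joint): how far the push cap is pressed down, in m: 0 fully up, 0.012 fully in. Spring, 4 N at the start of the stroke and 9 N fully in. Pressed more than 8.5 mm the pin is clear below the ring and the table can turn; if let go between holes the pin rides under the ring (reading about 0.0085) and springs up by itself at the next hole it meets
- blank: round beech blank, 130 mm across, 28 mm high, about 0.26 kg, lying on the middle of the turntable, loose on two upright locating pins (8 mm thick, 12 mm high) which turn it with the table; origin under its centre, at the table's top face
- glue_bottle: Not part of the job: white glue bottle with orange cap, 44 mm across, 115 mm tall, standing on a corner of the jig board; origin under its centre
- steel_stop: Not part of the job: upright steel drill-stop cylinder, 22 mm across, 45 mm tall, standing on a corner of the jig board; origin under its centre
- offcut: Not part of the job: small brown wooden block 34 x 34 x 50 mm, standing on the bench beside the jig board; origin under its centre
- cordless_drill: Not part of the job: blue and black cordless drill lying on its side, about 235 x 200 x 62 mm; origin under its motor barrel
- mallet: Not part of the job: wooden joiner's mallet lying flat, about 265 mm long, head 125 mm wide and 68 mm high; origin on the bench near the head
- tape_measure: Not part of the job: yellow tape measure, 80 x 66 x 36 mm; origin under its centre
Mind the look-alikes: they are no part of the job. There is more than one size of the blank; the one meant has the size given above.

How it is judged:
On the way, in this order (a step that is already met when the one before it is completed fails the run):
1. the plunger is pressed in far enough to draw its pin out of the first hole (value of joint plunger above 0.0075 m), for 0.05 s.
2. the table is turned anticlockwise off the first hole (value of joint turntable above 0.2 rad), for 0.05 s.
At the end, for the whole second after the job is handed in: The table has turned one hole (0.785 rad, within 0.02) anticlockwise and stands still, the plunger is up to within 2 mm of its rest position with its pin in that hole, and the blank lies flat on its pins, within 6 mm of the table's centre (value of joint turntable between 0.765 and 0.805 rad and value of joint plunger below 0.002 m and velocity of joint turntable between -0.03 and 0.03 rad/s and distance between blank and table_centre below 0.006 m and angle between blank's own z axis and vertical below 0.06 rad); the robot touches nothing.
It fails at once if the table is turned more than 0.15 rad past the next hole (value of joint turntable above 0.935 rad).
It fails at once if the table is turned clockwise (value of joint turntable below -0.15 rad).
It fails at once if the blank is lifted or pushed off its pins (distance between blank and table_centre above 0.01 m or angle between blank's own z axis and vertical above 0.15 rad).
It fails at once if something standing round the table is moved more than 20 mm, lifted or knocked over (distance of any of glue_bottle, steel_stop, offcut, cordless_drill, mallet, tape_measure from where it was at the start of the episode above 0.02 m or angle between any of glue_bottle, steel_stop, offcut, cordless_drill, mallet, tape_measure's own z axis and vertical above 0.5 rad).
It also fails if it takes over 45 s, if anything falls off the work surface, if the arm or the gripper's body presses on something with over 40 N, if the wrist force passes 120 N, or if a joint passes its speed limit or range.

## Robot

A 6-joint arm with a two-finger parallel gripper is mounted at the origin on the work surface. World frame = base frame: x ahead of the robot, y to its left, z up, the work surface at z = 0. Lengths are in m, angles in rad, forces in N, time in s.
With the tool pointing down it reaches from about 0.275 to 0.75 m from the base axis. Payload 10.2 kg.
Tool frame: the origin (TCP) lies at the very end of the fingers, on their centre line; the grasp point (between the pads) lies arm.grip_point_offset behind it (arm.grip_point_offset is the distance from the TCP to the grasp point, in m); z points along the fingers, y is the direction in which the jaws open and shut (so a half turn about z gives the same grasp; the last joint's range is limited). The gripper opens to 88 mm and grips with 3 to 60 N. Pads are 18 mm wide; open, the fingers measure 123 mm over their backs; the gripper's body (75 mm by 187 mm) begins 45 mm behind the grasp point.
Start: joints at [1.106, 0.313, 1.498, -0, 1.331, -0.223], TCP at [0.126, 0.51, 0.239] pointing down, gripper open.
Joint ranges: [-2.94, 2.94], [-0.97, 2.17], [0.19, 2.56], [-1.23, 4.37], [0.02, 3.11], [-2.88, 2.88]. Speed limits (rad/s): [2.39, 2.39, 3.01, 3.14, 3.14, 3.14].

## Interface

Orientations are given as a unit quaternion [x, y, z, w].
In Python, from bench import sensors, optics, arm, finder gives the robot as it stands.
- The arm moves only by the tool move_arm, never from a script. Its argument "moves" is a list of rows, each an object of numbers: "x", "y", "z": the shift along the tool's x, y, z in m; "wx", "wy", "wz": the turn, a rotation vector about the tool's x, y, z in rad; "hand": the opening, from -1 (shut) to 1 (fully open). A call has 1 to 5 rows; each row shifts and turns the pose as measured when the row begins, along the tool's axes as they then stand; what a row does not reach is not made up. A row lasts 1/10 s, in which the tool goes at most 50 mm and 8.59 degrees, less where a joint would pass 70% of its speed; a pose out of reach is approached as far as the arm can. A call is refused whole if a number of a shift passes 0.05 or a number of a turn 0.15, either way. A call with a gripper value outside its range is refused whole. The fingers move at their own pace and stop on an object; "squeeze" is the grip in N (left out, the last holds). Time passes only in rows, so rows that do not move let the fingers close. It gives the time, the measured TCP pose, the force and the opening at its end, in the units of the state.
- sensors.sense(): the state, without advancing time (a new reading comes with each control period).
- optics.read_camera(name): name is "side" or "top"; returns the picture (400x640x3 uint8, red, green, blue); there is no depth.
- optics.camera_params(name): a dict with "intrinsics" (3x3 intrinsics, pixels), "cam_to_world" (4x4, takes a point from camera to world coordinates). Camera axes: x right, y up, looking along -z (the intrinsics and any distortion apply to the point x, -y, -z); pixel columns grow to the right and rows downward; lengths in m; the calibration is good to about 2 mm. A picture is of the moment at which its call begins. camera_params takes no time and is no camera call.
- arm.close_job(): hands the job in, once; it reports no verdict.
Trained networks look in the newest picture that a camera, given by its name, has taken for a name from the list of things; names that differ only in an ending like _2 or _b are one class to them, and where a whole thing is asked for, a point or a joint stands for the part that bears it (a point fixed in the world has none). Each returns a list of dicts, best first, with "conf" (0 to 1); they miss things now and then, are a little off and sometimes report something else, mostly with a low value. They report only what shows in the picture. A call takes as long as a camera call. They do not tell look-alikes from the thing itself.
- finder.search_frame(thing, camera): "location" ([x, y, z] in m, in the coordinates of the camera as it stood for that picture, good to about 4 mm: the middle of the surface that is visible of it).
- finder.cut_out(thing, camera): "mask" (400x640 bool, what is visible of it).
- finder.spot_point(thing, camera): "location" ([x, y, z] in m, in the coordinates of the camera as it stood for that picture, good to about 4 mm: a listed point, or the origin of a listed thing).
The state is a dict: "clock": time; "qpos": joint angles; "joint_velocities": joint speeds; "effort": joint torques, N m; "tool_pos": TCP position; "orientation": TCP orientation; "ft_force": force on the tool from outside, world axes, zero at the start; "moment": the same for the moment, N m; "finger_gap": finger opening in m.
Only numpy, scipy, OpenCV 4.12 (cv2) and the standard library are available. Lean on these libraries where they do the work, as an engineer would, in place of code of your own. Each camera call takes 0.05 s, during which the arm holds its last target.

## Working session

There is one attempt and no reset: what is moved stays moved. The work goes in short steps, Python scripts to look and compute and a tool call to move; the robot and the scene stay as the last step left them, time stands still between calls to the robot, and variables do not carry over. Pictures are saved under pics/ and viewed, and the job is handed in when it is done.

Besides the shell and the picture viewer there is one more tool, called after "Emit:" by a JSON object that holds its "name" and its "arguments". move_arm: Moves the arm, as the interface text tells. Its arguments: {"type":"object","properties":{"moves":{"type":"array"},"squeeze":{"type":"number"}},"required":["moves"]}

```bash
mkdir -p pics; cat > h.py <<'E'
from bench import sensors, optics, arm, finder
import numpy as np, cv2
def snap(c,n):
    im=optics.read_camera(c); cv2.imwrite(f'pics/{n}.png',im[:,:,::-1]); return im
def w(c,p):
    M=np.array(optics.camera_params(c)['cam_to_world']); return (M@np.r_[p,1])[:3]
def px(c,P):
    d=optics.camera_params(c);M=np.linalg.inv(np.array(d['cam_to_world']));K=np.array(d['intrinsics'])
    q=M@np.r_[P,1]; q=q[:3]*[1,-1,-1]; u=K@q; return u[:2]/u[2]
def ray(c,u,v,z):
    d=optics.camera_params(c);M=np.array(d['cam_to_world']);K=np.array(d['intrinsics'])
    r=np.linalg.inv(K)@[u,v,1]; r=M[:3,:3]@(r*[1,-1,-1]); o=M[:3,3]; return o+r*(z-o[2])/r[2]
E
python3 - <<'E'
from h import *
np.set_printoptions(precision=4,suppress=True)
for c in('side','top'):
    snap(c,c+'0')
    for t in('table_centre','plunger_cap','pin_tip','rotary_base','blank'):
        for r in finder.spot_point(t,c)[:2]: print(c,t,round(r['conf'],2),w(c,r['location']))
for t in('glue_bottle','steel_stop','offcut','cordless_drill','mallet','tape_measure'):
    for r in finder.spot_point(t,'top')[:1]: print(t,round(r['conf'],2),w('top',r['location']))
s=sensors.sense();print(s)
E
```

```text
side table_centre 0.65 [ 0.597  -0.0644  0.0628]
side plunger_cap 0.51 [ 0.4876 -0.0132  0.1029]
side pin_tip 0.68 [0.4448 0.007  0.0608]
side blank 0.79 [ 0.7856  0.3054 -0.0014]
side blank 0.7 [0.558  0.262  0.0006]
top pin_tip 0.67 [0.4361 0.0068 0.055 ]
top blank 0.95 [ 0.597  -0.0683  0.0593]
top blank 0.86 [0.56   0.2602 0.0002]
steel_stop 0.45 [0.5186 0.156  0.0082]
offcut 0.45 [ 0.2915  0.3209 -0.0036]
cordless_drill 0.75 [ 0.5469  0.4847 -0.0008]
mallet 0.55 [ 0.4581 -0.4887  0.0039]
tape_measure 0.7 [ 0.3554  0.4822 -0.0035]
{'clock': 0.9, 'qpos': array([ 1.1056,  0.3129,  1.4977, -0.    ,  1.331 , -0.2234]), 'joint_velocities': array([-0.0003, -0.0008,  0.0004, -0.0025, -0.0004, -0.0004]), 'effort': array([ -0.0004, -40.2112, -25.2412,   0.0694,   0.0322,   0.    ]), 'tool_pos': array([0.1257, 0.5097, 0.2387]), 'orientation': array([0.1206, 0.9927, 0.    , 0.    ]), 'ft_force': array([ 0.0479,  0.0049, -0.9447]), 'moment': array([0.0257, 0.0433, 0.0215]), 'finger_gap': 0.08821781145507128}
```

View pics/top0.png

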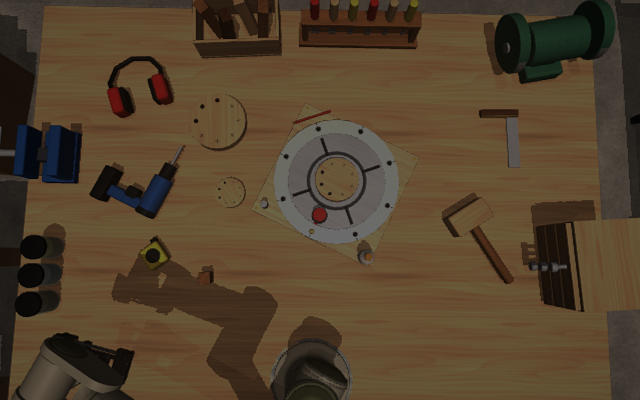

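View pics/side0.png

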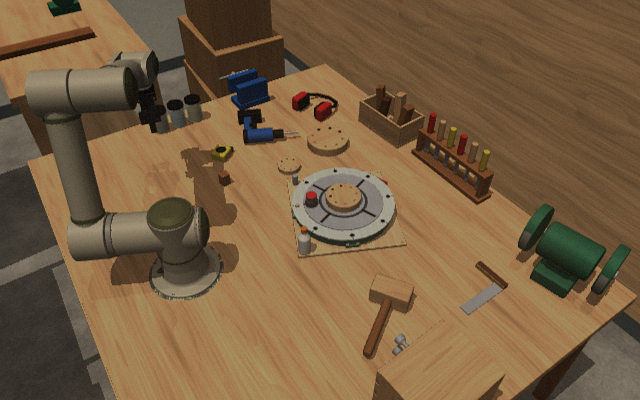

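The top view shows x up and y left, with the table centre near (336,181), the cap at (319,215) and the pin at (311,232). The glue bottle is at (365,257) and the steel stop at (264,203). The cap has to move from lower-left towards lower-right. Next I'll refine the measurements.

```bash
python3 - <<'E'
from h import *
np.set_printoptions(precision=4,suppress=True)
im=optics.read_camera('top'); ims=optics.read_camera('side')
for c,i,(u0,v0) in(('top',im,(319,215)),('side',ims,(311,198))):
    hsv=cv2.cvtColor(i,cv2.COLOR_RGB2HSV); m=(((hsv[...,0]<6)|(hsv[...,0]>174))&(hsv[...,1]>150)&(hsv[...,2]>60))
    n,l,st,ce=cv2.connectedComponentsWithStats(m.astype(np.uint8))
    k=[j for j in range(1,n) if np.hypot(*(ce[j]-[u0,v0]))<15]
    for j in k: print(c,ce[j],st[j],ray(c,*ce[j],0.103))
for t in('blank','glue_bottle','steel_stop','rotary_base','plunger_cap'):
    for c in('top','side'):
        for r in finder.cut_out(t,c)[:2]:
            v,u=np.nonzero(r['mask']); print(c,t,round(r['conf'],2),u.mean(),v.mean(),u.min(),u.max(),v.min(),v.max(),ray(c,u.mean(),v.mean(),.086))
cv2.imwrite('pics/z.png',cv2.resize(im[100:280,240:440,::-1],None,fx=4,fy=4,interpolation=cv2.INTER_CUBIC)[:600])
cv2.imwrite('pics/zt.png',cv2.convertScaleAbs(cv2.resize(im[110:270,250:420,::-1],None,fx=3.7,fy=3.7,interpolation=cv2.INTER_CUBIC),alpha=1.8))
cv2.imwrite('pics/zs.png',cv2.convertScaleAbs(cv2.resize(ims[150:270,270:430,::-1],None,fx=4.5,fy=4.5,interpolation=cv2.INTER_CUBIC),alpha=1.5))
E
```

```text
top [319.0863 214.1223] [313 208  13  13 139] [ 0.4866 -0.0153  0.103 ]
top [315. 223.] [314 222   3   3   5] [ 0.4607 -0.0039  0.103 ]
side [310.625  195.0417] [306 191  11   9  72] [ 0.4873 -0.0161  0.103 ]
side [304. 204.] [304 204   1   1   1] [ 0.4431 -0.0415  0.103 ]
top blank 0.86 217.95803402646501 121.8461247637051 189 246 93 150 [0.76  0.292 0.086]
top blank 0.69 336.57236411263915 179.29011132940406 315 358 158 201 [ 0.5923 -0.0655  0.086 ]
side blank 0.8 288.0034364261168 165.03780068728523 278 298 157 173 [0.5154 0.1887 0.086 ]
side blank 0.76 327.36727272727273 140.47272727272727 307 348 125 156 [0.7308 0.2336 0.086 ]
top glue_bottle 0.69 365.6703296703297 255.74175824175825 358 373 249 262 [ 0.3693 -0.1525  0.086 ]
side glue_bottle 0.7 304.10135135135135 241.58783783783784 298 311 226 254 [ 0.3577 -0.1763  0.086 ]
side glue_bottle 0.52 294.75 178.80357142857142 292 297 174 184 [0.4952 0.1061 0.086 ]
top steel_stop 0.61 264.140625 203.859375 260 268 200 208 [0.5155 0.1463 0.086 ]
top rotary_base 0.85 335.4420879748643 182.95515566980862 252 418 103 265 [ 0.5813 -0.0622  0.086 ]
top rotary_base 0.23 154.7080979284369 254.29943502824858 142 168 238 269 [0.3632 0.458  0.086 ]
side rotary_base 0.87 345.0114318376679 213.06916261789084 287 405 168 257 [ 0.5477 -0.1441  0.086 ]
side rotary_base 0.64 221.58992805755395 151.91726618705036 211 233 144 160 [0.3361 0.4035 0.086 ]
top plunger_cap 0.43 318.6592592592593 215.0814814814815 310 325 208 232 [ 0.4852 -0.0142  0.086 ]
side plunger_cap 0.47 310.6931818181818 194.875 305 316 191 200 [ 0.4976 -0.0004  0.086 ]
```

View pics/zt.png

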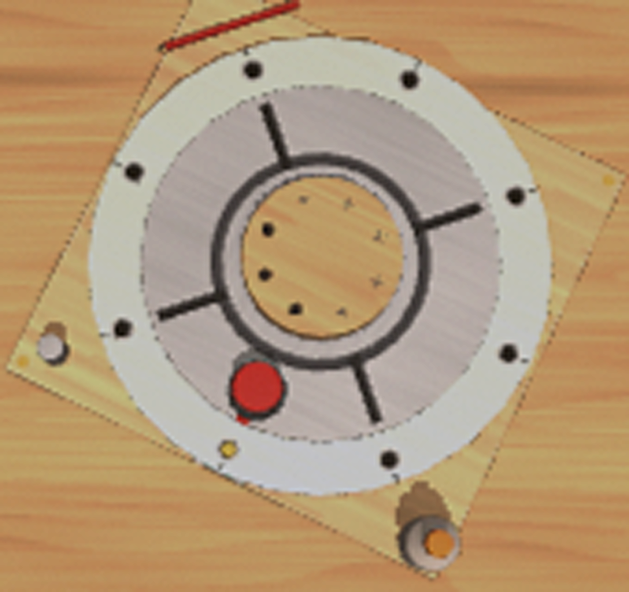

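View pics/zs.png

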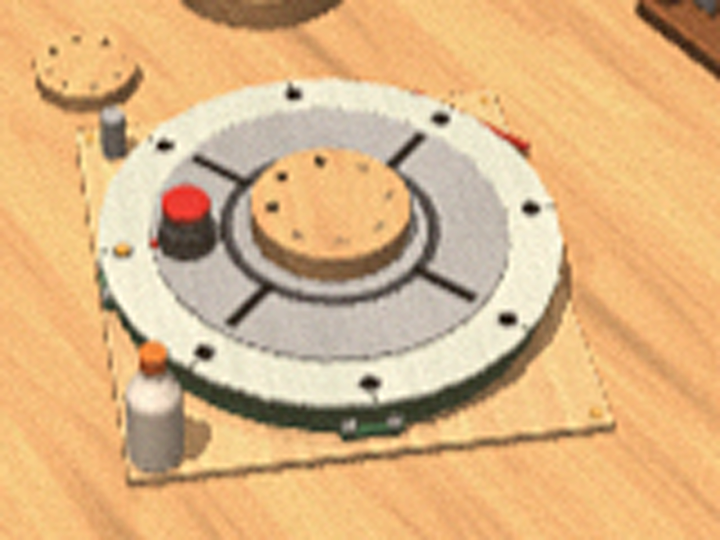

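The zooms show seven dark holes plus the brass pin at zoom (228,449). I'll fit the 170 mm circle and the angle to them.

```bash
python3 - <<'E'
from h import *
from scipy.optimize import least_squares
np.set_printoptions(precision=4,suppress=True)
z=np.array([(253,70),(409,79),(515,195),(508,353),(389,459),(228,449),(123,327),(134,171)])
P=np.array([ray('top',250+(u+.5)/3.7-.5,110+(v+.5)/3.7-.5,.056)[:2] for u,v in z])
f=lambda q:(P-q[:2]-.17*np.c_[np.cos(q[2]-np.arange(8)*np.pi/4),np.sin(q[2]-np.arange(8)*np.pi/4)]).ravel()
r=least_squares(f,[.597,-.066,np.arctan2(*(P[0]-[.597,-.066])[::-1])]);print(r.x,np.abs(r.fun).max())
c=r.x[:2];a=r.x[2]-5*np.pi/4
P2=np.array([ray('side',270+(u+.5)/4.5-.5,150+(v+.5)/4.5-.5,.056)[:2] for u,v in [(293,94),(441,118),(531,208),(508,318),(370,383),(205,352),(122,250),(165,145)]]);print('side',P2.mean(0))
print('angle',np.degrees(a),'pin',P[5])
for d in range(0,50,5):
    t=a+np.radians(d); print(d,c+.118*np.array([np.cos(t),np.sin(t)]),'tang',np.array([-np.sin(t),np.cos(t)]))
print('next hole',P[4])
for t in('glue_bottle',):
  for cc in('top','side'):
    for r in finder.spot_point(t,cc)[:1]: print(cc,w(cc,r['location']))
print(ray('top',250+439/3.7,110+542/3.7,.115),ray('side',270+153/4.5,150+352/4.5,.115))
print(arm.grip_point_offset)
E
```

```text
[ 0.5942 -0.0655  0.346 ] 0.0008511001753895367
side [ 0.597  -0.0637]
angle -205.17340860007056 pin [0.4399 0.0068]
0 [ 0.4874 -0.0153] tang [-0.4254 -0.905 ]
5 [ 0.4834 -0.0248] tang [-0.3449 -0.9387]
10 [ 0.4803 -0.0346] tang [-0.2617 -0.9651]
15 [ 0.478  -0.0447] tang [-0.1766 -0.9843]
20 [ 0.4766 -0.0549] tang [-0.0902 -0.9959]
25 [ 0.4762 -0.0651] tang [-0.003 -1.   ]
30 [ 0.4766 -0.0754] tang [ 0.0841 -0.9965]
35 [ 0.4779 -0.0856] tang [ 0.1707 -0.9853]
40 [ 0.4801 -0.0957] tang [ 0.2559 -0.9667]
45 [ 0.4832 -0.1055] tang [ 0.3392 -0.9407]
next hole [ 0.434  -0.1231]
top [ 0.3654 -0.1554  0.0116]
side [ 0.3688 -0.1544  0.0126]
[ 0.3674 -0.1578  0.115 ] [ 0.3756 -0.1483  0.115 ]
0.0187
```

Top and side agree to 2–3 mm, with the axis at about (0.595,-0.065) and the cap at (0.487,-0.0155). I'll shut the fingers, square the yaw so that tool x = -X, y = +Y and z = -Z, and travel across high.

Emit:
{"name": "move_arm", "arguments": {"moves": [{"wz":-0.121,"hand":-1},{"wz":-0.121,"hand":-1},{"x":-0.03,"y":-0.045,"hand":-1},{"x":-0.03,"y":-0.045,"hand":-1},{"x":-0.03,"y":-0.045,"hand":-1}], "squeeze": 20}}

```text
invalid input at $.moves[0]: expected keys x, y, z, wx, wy, wz, hand
```

Emit:
{"name": "move_arm", "arguments": {"moves": [{"x":0,"y":0,"z":0,"wx":0,"wy":0,"wz":-0.121,"hand":-1},{"x":0,"y":0,"z":0,"wx":0,"wy":0,"wz":-0.121,"hand":-1},{"x":-0.03,"y":-0.045,"z":0,"wx":0,"wy":0,"wz":0,"hand":-1},{"x":-0.03,"y":-0.045,"z":0,"wx":0,"wy":0,"wz":0,"hand":-1},{"x":-0.03,"y":-0.045,"z":0,"wx":0,"wy":0,"wz":0,"hand":-1}], "squeeze": 20}}

```text
clock: 2.1
tool_pos: [0.2105, 0.3842, 0.2378]
orientation: [-0.01, 1.0, 0.0, -0.0]
ft_force: [1.1, 0.5, -0.0]
finger_gap: 0.0504
```

Emit:
{"name": "move_arm", "arguments": {"moves": [{"x":-0.03,"y":-0.044,"z":0,"wx":0,"wy":0,"wz":0,"hand":-1},{"x":-0.03,"y":-0.044,"z":0,"wx":0,"wy":0,"wz":0,"hand":-1},{"x":-0.03,"y":-0.044,"z":0,"wx":0,"wy":0,"wz":0,"hand":-1},{"x":-0.03,"y":-0.044,"z":0,"wx":0,"wy":0,"wz":0,"hand":-1},{"x":-0.03,"y":-0.044,"z":0,"wx":0,"wy":0,"wz":0,"hand":-1}]}}

```text
clock: 2.6
tool_pos: [0.3541, 0.179, 0.2387]
orientation: [-0.011, 1.0, 0.001, 0.002]
ft_force: [0.9, 0.8, 0.2]
finger_gap: 0.0102
```

Emit:
{"name": "move_arm", "arguments": {"moves": [{"x":-0.03,"y":-0.044,"z":0.01,"wx":0,"wy":0,"wz":0,"hand":-1},{"x":-0.03,"y":-0.044,"z":0.01,"wx":0,"wy":0,"wz":0,"hand":-1},{"x":-0.03,"y":-0.044,"z":0.02,"wx":0,"wy":0,"wz":0,"hand":-1},{"x":-0.02,"y":-0.03,"z":0.02,"wx":0,"wy":0,"wz":0,"hand":-1},{"x":0,"y":0,"z":0,"wx":0,"wy":0,"wz":0,"hand":-1}]}}

```text
clock: 3.1
tool_pos: [0.4618, 0.0247, 0.1834]
orientation: [-0.007, 1.0, 0.001, 0.005]
ft_force: [0.5, 0.1, 0.6]
finger_gap: 0.0001
```

Emit:
{"name": "move_arm", "arguments": {"moves": [{"x":-0.013,"y":-0.02,"z":0.02,"wx":0,"wy":0,"wz":0,"hand":-1},{"x":-0.012,"y":-0.02,"z":0.02,"wx":0,"wy":0,"wz":0,"hand":-1},{"x":0,"y":0,"z":0.015,"wx":0,"wy":0,"wz":0,"hand":-1},{"x":0,"y":0,"z":0,"wx":0,"wy":0,"wz":0,"hand":-1}]}}

```text
clock: 3.5
tool_pos: [0.4889, -0.0154, 0.1282]
orientation: [-0.007, 1.0, 0.001, 0.006]
ft_force: [-0.8, 0.0, -0.3]
finger_gap: 0.0005
```

```bash
python3 - <<'E'
from h import *
s=sensors.sense();print(s['tool_pos'],s['ft_force'],s['orientation'],s['qpos'],s['finger_gap'])
im=snap('side','s1');cv2.imwrite('pics/s1z.png',cv2.convertScaleAbs(cv2.resize(im[120:270,230:430,::-1],None,fx=4,fy=4,interpolation=cv2.INTER_CUBIC),alpha=1.5))
E
```

```text
[ 0.48889964 -0.01543605  0.12823477] [-0.80776915  0.00779414 -0.349391  ] [-6.77966901e-03  9.99961356e-01  9.80794296e-04  5.51007704e-03] [-0.27420268  0.35133847  1.7578257   0.00578948  1.02239178 -1.86155208] 0.0005429139342955627
```

View pics/s1z.png

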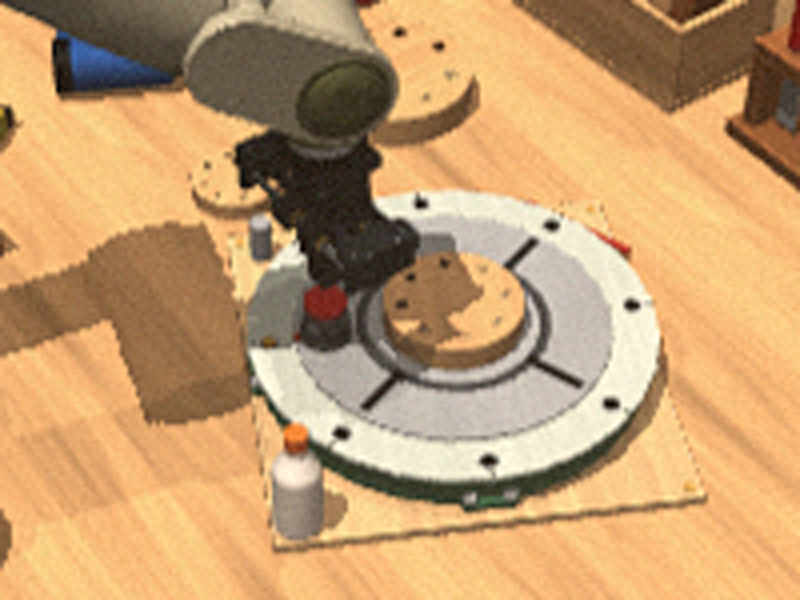

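The fingers are shut and hang just above the cap, at zoom (330,280), with nothing else near. I'll press down in steps.

Emit:
{"name": "move_arm", "arguments": {"moves": [{"x":0.001,"y":0,"z":0.02,"wx":0,"wy":0,"wz":0,"hand":-1},{"x":0,"y":0,"z":0.006,"wx":0,"wy":0,"wz":0,"hand":-1},{"x":0,"y":0,"z":0.002,"wx":0,"wy":0,"wz":0,"hand":-1}]}}

```text
clock: 3.85
tool_pos: [0.4901, -0.0142, 0.1047]
orientation: [-0.008, 1.0, -0.0, 0.009]
ft_force: [-1.2, -2.0, 3.1]
finger_gap: 0.0005
```

Emit:
{"name": "move_arm", "arguments": {"moves": [{"x":0,"y":0,"z":0.005,"wx":0,"wy":0,"wz":0,"hand":-1},{"x":0,"y":0,"z":0.002,"wx":0,"wy":0,"wz":0,"hand":-1},{"x":0,"y":0,"z":0,"wx":0,"wy":0,"wz":0,"hand":-1}]}}

```text
clock: 4.15
tool_pos: [0.4906, -0.0137, 0.0999]
orientation: [-0.009, 1.0, -0.001, 0.01]
ft_force: [-3.7, -0.4, 5.5]
finger_gap: 0.0003
```

Emit:
{"name": "move_arm", "arguments": {"moves": [{"x":0,"y":0,"z":0.005,"wx":0,"wy":0.015,"wz":0.01,"hand":-1},{"x":0,"y":0,"z":0.003,"wx":0,"wy":0,"wz":0,"hand":-1},{"x":0,"y":0,"z":0.001,"wx":0,"wy":0,"wz":0,"hand":-1}]}}

```text
clock: 4.45
tool_pos: [0.4909, -0.0134, 0.0932]
orientation: [-0.004, 1.0, -0.001, 0.003]
ft_force: [-8.3, 2.1, 17.3]
finger_gap: 0.0001
```

Emit:
{"name": "move_arm", "arguments": {"moves": [{"x":0.005,"y":-0.009,"z":0.001,"wx":0,"wy":0,"wz":0,"hand":-1},{"x":0.004,"y":-0.01,"z":0.001,"wx":0,"wy":0,"wz":0,"hand":-1}]}}

```text
clock: 4.65
tool_pos: [0.4843, -0.0316, 0.0935]
orientation: [-0.004, 1.0, -0.0, 0.006]
ft_force: [1.0, 1.9, 6.7]
finger_gap: 0.0005
```

```bash
cat >> h.py <<'E'
def look(n,z=4):
    im=snap('side',n);cv2.imwrite(f'pics/{n}z.png',cv2.convertScaleAbs(cv2.resize(im[120:270,250:430,::-1],None,fx=z,fy=z,interpolation=cv2.INTER_CUBIC),alpha=1.5))
    return im
E
python3 - <<'E'
from h import *
look('s2'); s=sensors.sense();print(s['tool_pos'],s['ft_force'])
E
```

```text
[ 0.4839758  -0.0331649   0.09342708] [-1.94028951 -5.84121409  7.92279572]
```

View pics/s2z.png

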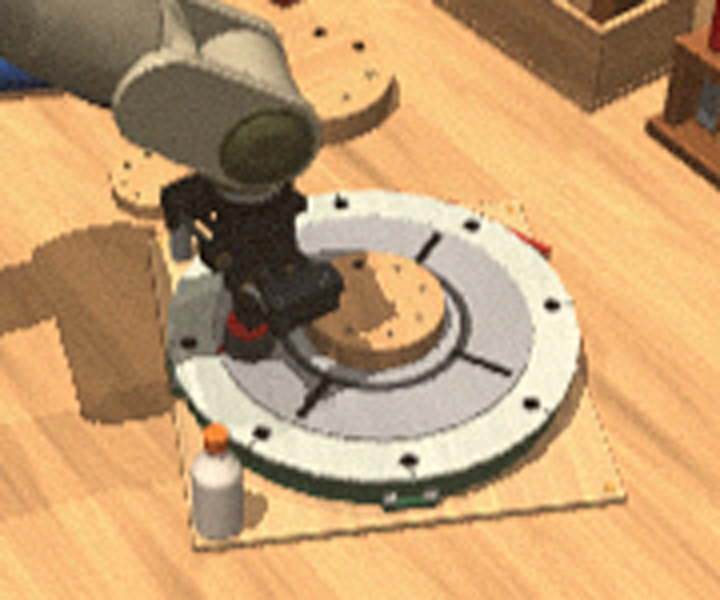

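The hole the pin was in, at zoom (188,343), is now empty and dark, and the spokes have turned, so the table is following. I'll carry on round the arc.

Emit:
{"name": "move_arm", "arguments": {"moves": [{"x":0.003,"y":-0.01,"z":0.001,"wx":0,"wy":0.005,"wz":0,"hand":-1},{"x":0.002,"y":-0.01,"z":0.001,"wx":0,"wy":0.005,"wz":0,"hand":-1},{"x":0.001,"y":-0.01,"z":0.001,"wx":0,"wy":0,"wz":0,"hand":-1}]}}

```text
clock: 5.0
tool_pos: [0.4804, -0.0633, 0.0934]
orientation: [-0.004, 1.0, -0.001, 0.005]
ft_force: [-0.7, 3.1, 7.9]
finger_gap: 0.0004
```

```bash
python3 - <<'E'
from h import *
look('s3'); s=sensors.sense();print(s['tool_pos'],s['ft_force'])
E
```

```text
[ 0.48070581 -0.0649823   0.09347004] [-1.83525051 -6.44769668  7.76235273]
```

View pics/s3z.png

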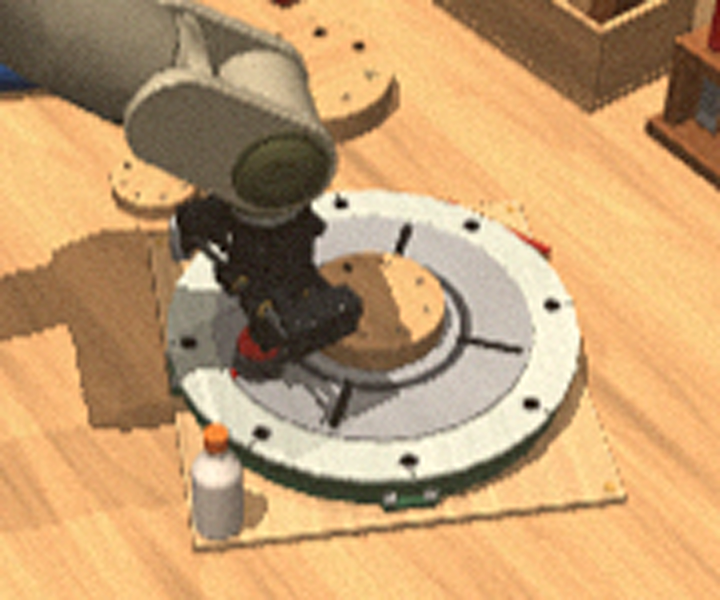

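```bash
python3 - <<'E'
from h import *
c=np.array([.597,-.0637])
def a(u,v,x0,z=.06):
    p=ray('side',x0+u/4,120+v/4,z)[:2]-c; return np.degrees(np.arctan2(p[1],p[0])),np.hypot(*p)
print(a(365,408,230),a(580,382,230),a(335,424,250),a(520,350,250),a(303,415,250),a(510,372,250))
E
```

```text
(np.float64(-158.82957227670838), np.float64(0.13816093521602074)) (np.float64(-69.4399679385813), np.float64(0.13787259532596854)) (np.float64(-138.9689072623774), np.float64(0.13674398761266698)) (np.float64(-50.50302237723279), np.float64(0.13920777269873943)) (np.float64(-151.43157004109372), np.float64(0.13706619721476462)) (np.float64(-62.88623714864704), np.float64(0.13958736357354215))
```

The spokes read 7° and then 19.4°. The tool is slipping and is now about 11 mm ahead of the cap centre. I'll let go here, where the pin just rides under the ring, and push the sleeve from behind instead. That way the pin should snap into the next hole by itself.

Emit:
{"name": "move_arm", "arguments": {"moves": [{"x":0,"y":0,"z":-0.015,"wx":0,"wy":0,"wz":0,"hand":-1},{"x":0,"y":0,"z":-0.025,"wx":0,"wy":0.01,"wz":0.008,"hand":-1},{"x":0.002,"y":0.03,"z":0,"wx":0,"wy":0,"wz":0,"hand":-1},{"x":0.002,"y":0.03,"z":0,"wx":0,"wy":0,"wz":0,"hand":-1},{"x":0,"y":0,"z":0,"wx":0,"wy":0,"wz":0,"hand":-1}]}}

```text
clock: 5.55
tool_pos: [0.4783, -0.0048, 0.1362]
orientation: [0.002, 1.0, -0.002, 0.003]
ft_force: [0.2, -0.4, -0.5]
finger_gap: 0.0004
```

```bash
python3 - <<'E'
from h import *
look('s4'); snap('top','t4'); s=sensors.sense();print(s['tool_pos'],s['ft_force'],s['orientation'])
E
```

```text
[ 0.47852391 -0.00693457  0.1359904 ] [-0.06716799 -0.20228799  1.02566016] [ 0.00318888  0.99998692 -0.00252836  0.00309963]
```

View pics/s4z.png

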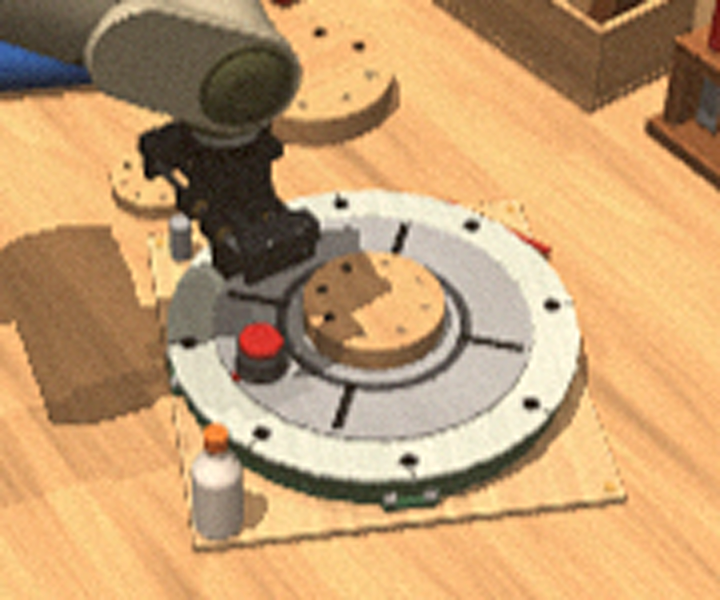

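```bash
python3 - <<'E'
from h import *
im=cv2.imread('pics/s4.png')[:,:,::-1]
hsv=cv2.cvtColor(np.ascontiguousarray(im),cv2.COLOR_RGB2HSV); m=(((hsv[...,0]<6)|(hsv[...,0]>174))&(hsv[...,1]>150)&(hsv[...,2]>60))
n,l,st,ce=cv2.connectedComponentsWithStats(m.astype(np.uint8))
for j in range(1,n):
    if np.hypot(*(ce[j]-[315,205]))<12: print(ce[j],st[j],ray('side',*ce[j],.0955))
E
```

```text
[314.74683544 204.81012658] [310 201  11   9  79] [ 0.47653887 -0.05939978  0.0955    ]
[308.5 214. ] [308 214   2   1   2] [ 0.43366472 -0.08526477  0.0955    ]
```

Emit:
{"name": "move_arm", "arguments": {"moves": [{"x":0.001,"y":0.004,"z":0.025,"wx":0,"wy":0,"wz":0,"hand":-1},{"x":0,"y":0.002,"z":0.025,"wx":0,"wy":0,"wz":0,"hand":-1},{"x":0,"y":0,"z":0.01,"wx":0,"wy":0.006,"wz":0,"hand":-1},{"x":0,"y":0,"z":0.003,"wx":0,"wy":0,"wz":0,"hand":-1}]}}

```text
clock: 6.05
tool_pos: [0.4797, -0.0048, 0.0719]
orientation: [0.005, 1.0, -0.003, 0.002]
ft_force: [-0.6, -0.7, 0.2]
finger_gap: 0.0003
```

Emit:
{"name": "move_arm", "arguments": {"moves": [{"x":0.001,"y":-0.006,"z":0.001,"wx":0,"wy":0,"wz":-0.005,"hand":-1},{"x":0.001,"y":-0.006,"z":0,"wx":0,"wy":0,"wz":-0.005,"hand":-1},{"x":0,"y":-0.005,"z":0,"wx":0,"wy":0,"wz":0,"hand":-1},{"x":0,"y":-0.005,"z":0,"wx":0,"wy":0,"wz":0,"hand":-1}]}}

```text
clock: 6.45
tool_pos: [0.4767, -0.0279, 0.0719]
orientation: [0.0, 1.0, -0.001, 0.0]
ft_force: [-2.9, 7.6, -3.4]
finger_gap: 0.0002
```

Emit:
{"name": "move_arm", "arguments": {"moves": [{"x":0,"y":-0.005,"z":0,"wx":0,"wy":0,"wz":0,"hand":-1},{"x":0,"y":-0.005,"z":0,"wx":0,"wy":0,"wz":0,"hand":-1}]}}

```text
clock: 6.65
tool_pos: [0.4752, -0.037, 0.072]
orientation: [0.001, 1.0, 0.001, -0.001]
ft_force: [-0.4, 6.6, -3.2]
finger_gap: 0.0005
```

```bash
python3 - <<'E'
from h import *
look('s5'); s=sensors.sense();print(s['tool_pos'],s['ft_force'],s['orientation'])
E
```

```text
[ 0.47541269 -0.03792379  0.07214568] [-1.09009879  1.85480247 -0.82344263] [ 6.94546914e-04  9.99999330e-01  3.06018516e-04 -8.74361613e-04]
```

View pics/s5z.png

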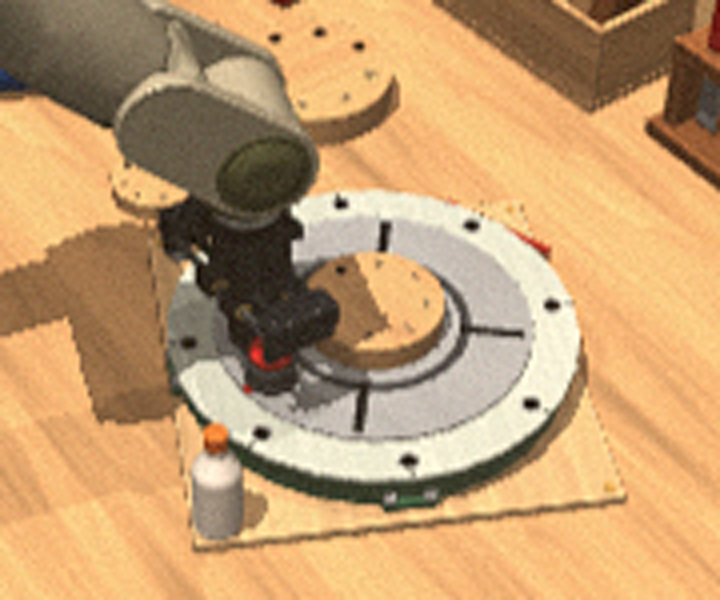

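The push is working, with the cap at about 31°. I'll continue and move x along with the arc.

Emit:
{"name": "move_arm", "arguments": {"moves": [{"x":-0.001,"y":-0.005,"z":0,"wx":0,"wy":0,"wz":0,"hand":-1},{"x":-0.001,"y":-0.005,"z":0,"wx":0,"wy":0,"wz":0,"hand":-1},{"x":-0.002,"y":-0.005,"z":0,"wx":0,"wy":0,"wz":0,"hand":-1}]}}

```text
clock: 7.0
tool_pos: [0.4757, -0.0509, 0.0721]
orientation: [0.001, 1.0, 0.004, -0.005]
ft_force: [-5.3, 7.0, 1.5]
finger_gap: 0.0003
```

Emit:
{"name": "move_arm", "arguments": {"moves": [{"x":-0.002,"y":-0.005,"z":0,"wx":0,"wy":0,"wz":0,"hand":-1},{"x":-0.002,"y":-0.003,"z":0,"wx":0,"wy":0,"wz":0,"hand":-1}]}}

```text
clock: 7.2
tool_pos: [0.4774, -0.0579, 0.0721]
orientation: [0.001, 1.0, 0.006, -0.008]
ft_force: [-5.0, 5.6, 1.7]
finger_gap: 0.0006
```

```bash
python3 - <<'E'
from h import *
look('s6'); s=sensors.sense();print(s['tool_pos'],s['ft_force'],s['orientation'])
E
```

```text
[ 0.47776257 -0.05833429  0.07218294] [-2.97138512  4.28602308  0.19217324] [ 0.00140179  0.99995031  0.00559322 -0.00813243]
```

View pics/s6z.png

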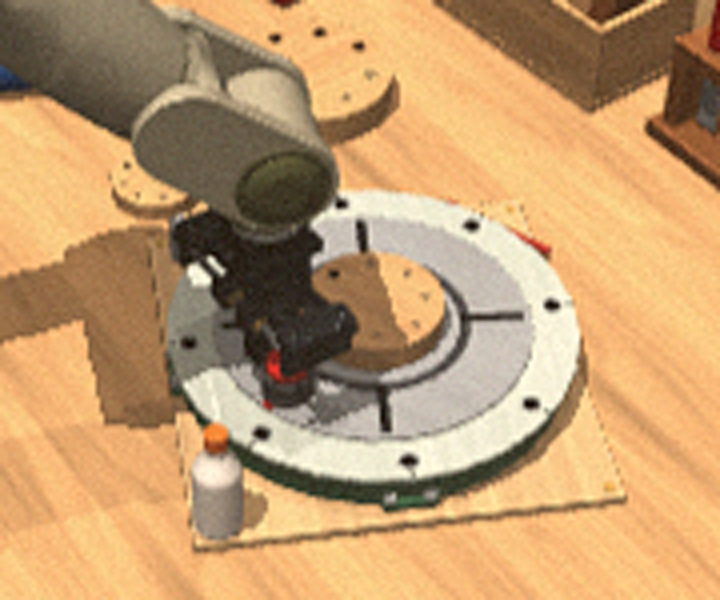

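The table is at about 40°. From here I'll go slowly and watch for the force to rise as the pin locks.

Emit:
{"name": "move_arm", "arguments": {"moves": [{"x":-0.001,"y":-0.0025,"z":0,"wx":0.005,"wy":-0.005,"wz":0,"hand":-1},{"x":-0.001,"y":-0.0025,"z":0,"wx":0.005,"wy":-0.005,"wz":0,"hand":-1}]}}

```text
clock: 7.45
tool_pos: [0.4781, -0.0622, 0.0721]
orientation: [0.002, 1.0, 0.002, -0.005]
ft_force: [-2.2, 7.3, -1.4]
finger_gap: 0.0006
```

Emit:
{"name": "move_arm", "arguments": {"moves": [{"x":-0.001,"y":-0.0025,"z":0,"wx":0,"wy":0,"wz":0,"hand":-1},{"x":-0.001,"y":-0.0025,"z":0,"wx":0,"wy":0,"wz":0,"hand":-1}]}}

```text
clock: 7.65
tool_pos: [0.4785, -0.0659, 0.0722]
orientation: [0.002, 1.0, 0.004, -0.007]
ft_force: [-2.5, 5.7, -1.1]
finger_gap: 0.0007
```

Emit:
{"name": "move_arm", "arguments": {"moves": [{"x":-0.001,"y":-0.002,"z":0,"wx":0,"wy":0,"wz":0,"hand":-1}]}}

```text
clock: 7.75
tool_pos: [0.4787, -0.0673, 0.0722]
orientation: [0.002, 1.0, 0.005, -0.008]
ft_force: [-3.2, 5.1, -0.4]
finger_gap: 0.0004
```

```bash
python3 - <<'E'
from h import *
look('s7'); s=sensors.sense();print(s['tool_pos'],s['ft_force'],s['orientation'])
E
```

```text
[ 0.4788949  -0.06764129  0.07224715] [-1.61980325  2.88502084  4.09976368] [ 0.0020198   0.99995519  0.00512532 -0.00769893]
```

View pics/s7z.png

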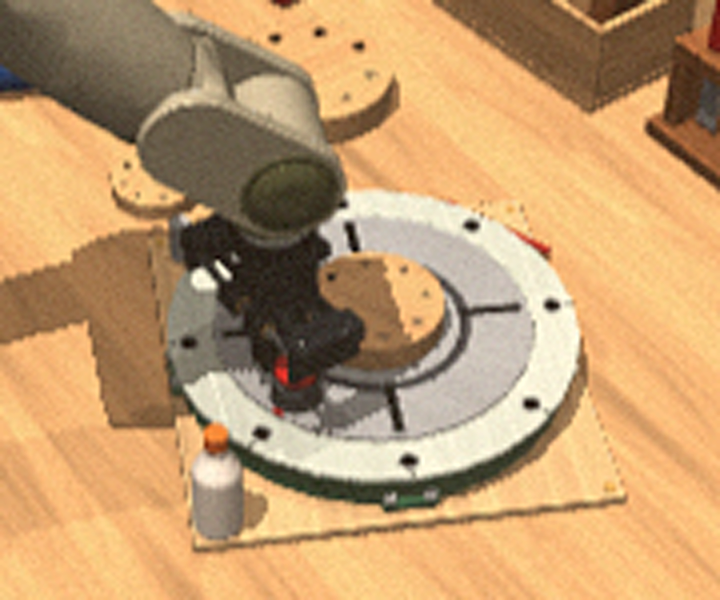

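```bash
python3 - <<'E'
from h import *
c=np.array([.597,-.0637])
def a(u,v,z=.06):
    p=ray('side',250+u/4,120+v/4,z)[:2]-c; return np.degrees(np.arctan2(p[1],p[0])),np.hypot(*p)
print(a(398,430)[0]+158.8,a(520,306)[0]+69.4)
print('pointer',a(277,412),'hole',a(262,432,.056))
E
```

```text
42.71860540749189 42.81699519816124
pointer (np.float64(-159.98950985647377), np.float64(0.14617541966656455)) hole (np.float64(-159.51697441445086), np.float64(0.1700751692131473))
```

The table is at about 43°, with roughly 4 mm to go.

Emit:
{"name": "move_arm", "arguments": {"moves": [{"x":-0.001,"y":-0.002,"z":0,"wx":0.004,"wy":-0.005,"wz":0,"hand":-1},{"x":-0.001,"y":-0.002,"z":0,"wx":0,"wy":0,"wz":0,"hand":-1}]}}

```text
clock: 8.0
tool_pos: [0.4797, -0.0698, 0.0725]
orientation: [0.002, 1.0, 0.006, -0.006]
ft_force: [-4.4, 22.8, 4.2]
finger_gap: 0.0001
```

Emit:
{"name": "move_arm", "arguments": {"moves": [{"x":-0.001,"y":-0.002,"z":0,"wx":0,"wy":0,"wz":0,"hand":-1},{"x":-0.001,"y":-0.002,"z":0,"wx":0,"wy":0,"wz":0,"hand":-1}]}}

```text
clock: 8.2
tool_pos: [0.4796, -0.0694, 0.0726]
orientation: [0.003, 1.0, 0.01, -0.009]
ft_force: [-3.6, 17.5, 4.7]
finger_gap: 0.0004
```

```bash
python3 - <<'E'
from h import *
look('s8'); s=sensors.sense();print(s['tool_pos'],s['ft_force'],s['orientation'])
E
```

```text
[ 0.47955054 -0.06942747  0.07264926] [-4.26700678 18.83651288  5.48476132] [ 0.00262701  0.99990268  0.01018861 -0.00916052]
```

View pics/s8z.png

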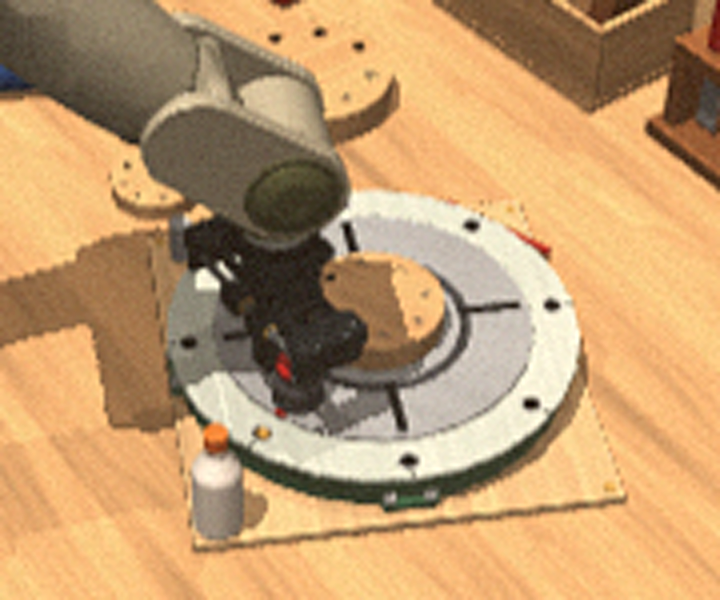

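The side force jumped to about 20 N, and brass now shows in the next hole at zoom (262,432), so the pin has clicked in. I'll back off and rise.

Emit:
{"name": "move_arm", "arguments": {"moves": [{"x":0,"y":0.005,"z":0,"wx":0,"wy":0,"wz":0,"hand":-1},{"x":0.001,"y":0.015,"z":0,"wx":0,"wy":0,"wz":0,"hand":-1},{"x":0,"y":0.015,"z":0,"wx":0,"wy":0,"wz":0,"hand":-1},{"x":0,"y":0,"z":-0.04,"wx":0,"wy":0,"wz":0,"hand":-1},{"x":0,"y":0,"z":-0.05,"wx":0,"wy":0,"wz":0,"hand":-1}]}}

```text
clock: 8.75
tool_pos: [0.4784, -0.0335, 0.1627]
orientation: [0.003, 1.0, 0.01, -0.012]
ft_force: [1.0, -0.3, 0.0]
finger_gap: 0.0005
```

Emit:
{"name": "move_arm", "arguments": {"moves": [{"x":0,"y":0.04,"z":-0.04,"wx":0,"wy":0,"wz":0,"hand":-1},{"x":0,"y":0.05,"z":-0.03,"wx":0,"wy":0,"wz":0,"hand":-1},{"x":0,"y":0.05,"z":0,"wx":0,"wy":0,"wz":0,"hand":-1},{"x":0,"y":0.05,"z":0,"wx":0,"wy":0,"wz":0,"hand":-1},{"x":0,"y":0,"z":0,"wx":0,"wy":0,"wz":0,"hand":-1}]}}

```text
clock: 9.25
tool_pos: [0.4832, 0.1477, 0.2377]
orientation: [0.004, 1.0, 0.009, -0.002]
ft_force: [-0.5, -0.5, -0.4]
finger_gap: 0.0007
```

```bash
python3 - <<'E'
from h import *
look('s9'); s=sensors.sense();print(s['tool_pos'],s['ft_force'],s['clock'])
im=snap('top','t9');cv2.imwrite('pics/t9z.png',cv2.convertScaleAbs(cv2.resize(im[110:270,250:420,::-1],None,fx=3.7,fy=3.7,interpolation=cv2.INTER_CUBIC),alpha=1.8))
for c in('top','side'):
  for t in('plunger_cap','pin_tip','blank'):
    for r in finder.spot_point(t,c)[:2]: print(c,t,round(r['conf'],2),w(c,r['location']))
E
```

```text
[0.48347693 0.14566217 0.23754305] [-0.27050078 -0.2265713   0.64964068] 9.3
top plunger_cap 0.47 [ 0.48381358 -0.10333774  0.1072006 ]
top pin_tip 0.55 [ 0.42794124 -0.12475227  0.05749135]
top blank 0.84 [7.82220762e-01 3.03062056e-01 5.93737827e-04]
top blank 0.66 [ 0.59959721 -0.066131    0.06030518]
side plunger_cap 0.61 [ 0.48331463 -0.10608561  0.10414887]
side blank 0.77 [ 0.78886846  0.30788675 -0.00292718]
side blank 0.76 [0.56091718 0.26000138 0.00215351]
```

View pics/s9z.png

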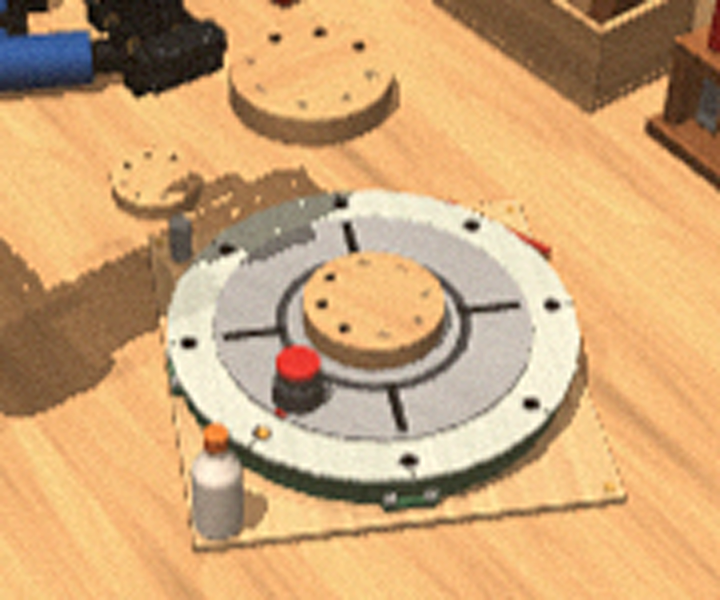

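View pics/t9z.png

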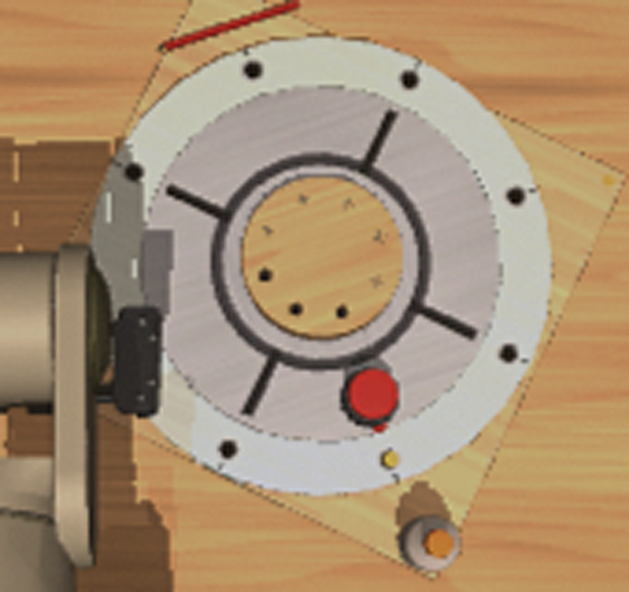

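The pin is in the adjacent anticlockwise hole, at top zoom (390,459). The cap is back at z ≈ 0.105, and the blank, bottle and stop are where they were.

```bash
python3 -c "
from bench import arm
print(arm.close_job())"
```

```text
the job is handed in; nothing more can be done
None
```

The table is one hole further anticlockwise, the plunger is up with its pin in that hole, and I have handed the job in. It took about 9.5 s of the 45 s allowed; no verdict was reported.

I pressed the cap in with shut fingers and dragged the table to about 20°. The fingers were slipping on the cap by then, so I let go with the pin riding under the ring. I then pushed the sleeve from behind until the pin clicked in, when the side force jumped from about 5 to 20 N.

**Last checks:**
- **Pin:** brass shows in the next hole in both pictures, and the first hole is empty.
- **Cap:** it reads 0.104 to 0.107 m high against 0.105 m at rest. At about (0.483, -0.105), it is where one hole of turn should put it.
- **Blank:** it shows no visible shift in the top view, with its holes turned along with the table. The network put it within about 5 mm of my fitted table centre (network good to about 4 mm).
- **Surroundings:** the glue bottle and steel stop have not moved. The arm stayed well clear of the drill, mallet, tape measure and offcut, but I did not measure those again at the end.
- **Robot:** it was clear of everything, with force readings near zero.

**Disagreements:** the top and side cameras differed by 2 to 3 mm on the table centre. One network point for the pin was about 6 mm off the hole seen in the picture, so I trusted the picture.

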